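# Load a blank and its spacer on a sloped marking fixture

## Robot

A 6-joint arm with a two-finger parallel gripper is mounted at the origin on a cart in front of the work surface, level with it; the furniture and walls round the work are solid. World frame = base frame: x ahead of the robot, y to its left, z up, the work surface at z = 0. Lengths are in m, angles in rad, forces in N, time in s.
With the tool pointing down it reaches from about 0.275 to 0.75 m from the base axis. Payload 10.2 kg.
Tool frame: the origin (TCP) lies midway between the tips of the shut fingers; the grasp point (between the pads) lies 19 mm behind it; z points along the fingers, y is the line along which they close (so a half turn about z gives the same grasp; the last joint's range is limited). The gripper opens to 85 mm and grips with 20 to 120 N. Pads are 22 mm wide; open, the fingers measure 114 mm over their backs; the gripper's body (76 mm by 85 mm) begins 54 mm behind the grasp point. The pads swing forward as they close: fully open they stand 13 mm farther back than shut.
Start: joints at [-0.223, 0.313, 1.498, -0, 1.331, -0.223], TCP at [0.525, -0, 0.231] pointing down, gripper open.
Joint ranges: [-2.94, 2.94], [-0.97, 2.17], [0.19, 2.56], [-1.23, 4.37], [0.02, 3.11], [-2.88, 2.88]. Speed limits (rad/s): [2.39, 2.39, 3.01, 3.14, 3.14, 3.14].

## Interface

Orientations are given as [roll, pitch, yaw] about the fixed x, y, z axes, in that order (R = Rz(yaw) Ry(pitch) Rx(roll)).
In Python, from bench import robot, optics gives the robot as it stands.
- The arm moves only by the tool apply_moves, never from a script. Its arguments are lists of equal length, an entry for each row: "travel": the shift along the world's x, y, z in m, a list of three; "roll": the turn about the world's z in rad; "hand": the opening, from 0 (shut) to 1 (fully open). A call has 1 to 10 rows; each row shifts and turns the commanded pose from where the row before left it; what a row does not reach is not made up. A row lasts 1/10 s, in which the tool goes at most 50 mm and 8.59 degrees, less where a joint would pass 70% of its speed; a pose out of reach is approached as far as the arm can. A call with a gripper value outside its range is refused whole. The fingers move at their own pace and stop on an object; "force" is the grip in N (left out, the last holds). Time passes only in rows, so rows that do not move let the fingers close. It gives the time, the measured TCP pose, the force, the opening and the grip force at its end, in the units of the state.
- robot.state(): the state, without advancing time (a new reading comes with each control period).
- optics.snapshot(name): name is "scene" or "side" or "wrist"; returns a dict with "img" (400x640x3 uint8, red, green, blue), "fx", "fy", "cx", "cy" (pixels), "dist_coeffs" ([k1, k2, p1, p2, k3] as OpenCV has them; the pictures are not rectified), "rvec" (rotation vector, rad) and "tvec" (3), from world to camera coordinates, as OpenCV has them. Camera axes: x right, y down, z forward; pixel columns grow to the right and rows downward; lengths in m; the calibration is good to about 2 mm. A picture is of the moment at which its call begins. There is no depth.
- robot.sign_off(): hands the job in; it is judged then, once.
The state is a dict: "t": time; "qpos": joint angles; "joint_velocities": joint speeds; "effort": joint torques, N m; "ee_pos": TCP position; "ee_rot": TCP orientation; "contact_force": force on the tool from outside, world axes, zero at the start; "ft_torque": the same for the moment, N m; "grip_width": finger opening in m; "gripper_force": force on a finger pad.
Only numpy, scipy, OpenCV 4.12 (cv2) and the standard library are available. Lean on these libraries where they do the work, as an engineer would, in place of code of your own. Each camera call takes 0.05 s, during which the arm holds its last target. There are 200 camera calls.

## Task

Load the sloped marking fixture: take the black drilled plate and lower it over all four posts until it lies fully down on their shoulders, then stack the blue plate over the same four posts, fully down flat on the black one. Let go of both, and leave all the other things on the worktop where they are.

Things in the scene. Friction and masses are not known exactly. Their poses are not given: they have to be found in the camera images.
- sine_table: The fixture: dark steel sine table, base 140x84x10 mm, fixed to the worktop, carrying the sloped aluminium deck (84 mm wide, 124 mm along the slope, 30 degrees, low side towards the robot's right, yaw 0.9 to 1.5). Origin at its underside, 65 mm below the deck's origin; x to the high side, z up.
- deck: Sloped seat plane of the fixture, level with the tops of the four 15 mm shoulders (8 mm above the aluminium). Origin: its centre, 65 mm above the worktop. z along the posts, leaning 30 degrees from vertical to the low side (the robot's right); x up the slope, y level. Four brass posts, 8 mm diameter, at x = +-36, y = +-17 mm, reach 33 mm above it, the last 6 mm tapered to 3 mm.
- spacer: Black plastic drilled plate, 100x58x12 mm, lying flat, long side within 0.35 rad of straight ahead. Origin: centre of its underside; x along the 100 mm, y along the 58 mm, z up. Four 12 mm through-holes at x = +-36, y = +-17 mm; either long end may go uphill. Can be gripped across the 58 mm, at mid-length. About 0.13 kg. Seated, its origin is the deck's, axes parallel.
- blank: Blue drilled plate, 100x58x12 mm, lying flat, long side within 0.35 rad of straight ahead. Origin: centre of its underside; x along the 100 mm, y along the 58 mm, z up. Four 12 mm through-holes at x = +-36, y = +-17 mm; either long end may go uphill. Can be gripped across the 58 mm, at mid-length. About 0.15 kg. Stacked, its origin is at z = 12 mm of the deck, axes parallel.
- chuck_key: Bystander, not to be moved: steel T-handled chuck key lying flat, 72x68x12 mm. Origin at the centre of its underside.
- sleeve: Bystander, not to be moved: upright grey steel tube, 35 mm diameter, 62 mm tall. Origin at the centre of its underside.
- tape: Bystander, not to be moved: roll of black tape lying flat, 64 mm diameter, 19 mm tall. Origin at the centre of its underside.
- bush: Bystander, not to be moved: flanged brass bush, 42 mm diameter, 26 mm tall. Origin at the centre of its underside.
- case: Bystander, not to be moved: round black lens case, 50 mm diameter, 20 mm tall. Origin at the centre of its underside.
- dropper: Bystander, not to be moved: brown dropper bottle, 33 mm diameter, 102 mm tall. Origin at the centre of its underside.

How it is judged:
By the outcome, as a careful person would: the job done as asked, in the order asked, and still so for the second after the job is handed in, with the robot touching nothing.
It also fails if it takes over 64 s, if anything falls off the work surface, if the arm or the gripper's body presses on something with over 40 N, if the wrist force passes 120 N, or if a joint passes its speed limit or range.

## Working session

There is one attempt and no reset: what is moved stays moved. The work goes in short steps, Python scripts to look and compute and a tool call to move; the robot and the scene stay as the last step left them, time stands still between calls to the robot, and variables do not carry over. Pictures are saved under pics/ and viewed, at most 10 in all, crops included, and the job is handed in when it is done.

Besides the shell and the picture viewer there is one more tool, called after "Request:" as name(argument=value, ...), one argument or row to a line, values as JSON. apply_moves: Moves the arm, as the interface text tells. Its arguments: {"type":"object","properties":{"travel":{"type":"array"},"roll":{"type":"array"},"hand":{"type":"array"},"force":{"type":"number"}},"required":["travel","roll","hand"]}

```bash
ls; mkdir -p pics; cat > h.py <<'E'
import numpy as np, cv2
from bench import robot, optics
def snap(n):
    s=optics.snapshot(n); s['K']=np.array([[s['fx'],0,s['cx']],[0,s['fy'],s['cy']],[0,0,1.]]); s['D']=np.array(s['dist_coeffs'],float)
    s['R']=cv2.Rodrigues(np.array(s['rvec'],float))[0]; s['t']=np.array(s['tvec'],float).ravel(); s['C']=-s['R'].T@s['t']; return s
def rays(s,uv):
    p=cv2.undistortPoints(np.array(uv,float).reshape(-1,1,2),s['K'],s['D']).reshape(-1,2)
    return np.c_[p,np.ones(len(p))]@s['R']
def onplane(s,uv,z):
    d=rays(s,uv); return s['C']+d*((z-s['C'][2])/d[:,2])[:,None]
def proj(s,P): return cv2.projectPoints(np.array(P,float).reshape(-1,1,3),np.array(s['rvec'],float),s['t'],s['K'],s['D'])[0].reshape(-1,2)
def tri(ss,uvs):
    A=np.zeros((3,3));b=np.zeros(3)
    for s,uv in zip(ss,uvs):
        d=rays(s,[uv])[0]; d/=np.linalg.norm(d); M=np.eye(3)-np.outer(d,d); A+=M; b+=M@s['C']
    return np.linalg.solve(A,b)
E
python3 - <<'E'
from h import *
for n in ['scene','side','wrist']:
    s=snap(n); cv2.imwrite(f'pics/{n}0.png',s['img'][:,:,::-1]); print(n,s['C'].round(3),s['fx'])
st=robot.state(); print(st)
E
```

```text
pics
scene [ 0.297 -0.665  0.603] 402.6457418500032
side [ 0.199 -1.011  0.809] 503.4785820669808
wrist [0.525 0.068 0.373] 327.75805803163
{'t': 0.15, 'qpos': array([-2.23393667e-01,  3.13287762e-01,  1.49822462e+00, -1.32709841e-05,
        1.33099420e+00, -2.23406581e-01]), 'joint_velocities': array([-0.00066   , -0.00341015, -0.00147776,  0.00027711,  0.00190256,
       -0.00031333]), 'effort': array([ 1.79854873e-03, -4.12368500e+01, -2.59796566e+01, -1.57318855e-04,
        3.17765021e-03, -3.62555340e-05]), 'ee_pos': array([5.24819459e-01, 2.88001860e-05, 2.30898076e-01]), 'ee_rot': array([-3.14069858e+00, -1.89915711e-04,  1.57081231e+00]), 'contact_force': array([ 0.28898299, -0.33416277, -0.05226466]), 'ft_torque': array([-0.04432929,  0.05916016, -0.0189877 ]), 'gripper_force': 0.0, 'grip_width': 0.0855890707809302}
```

View pics/scene0.png

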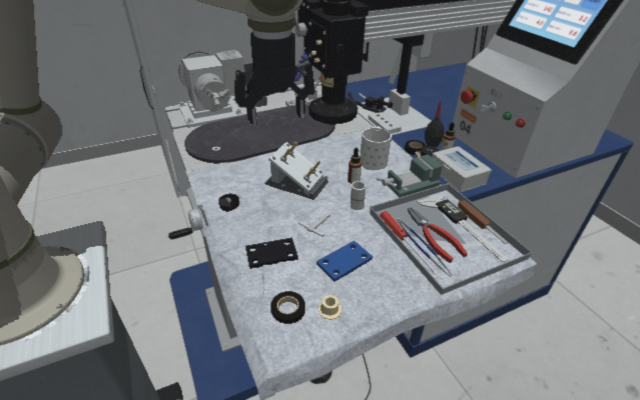

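View pics/side0.png

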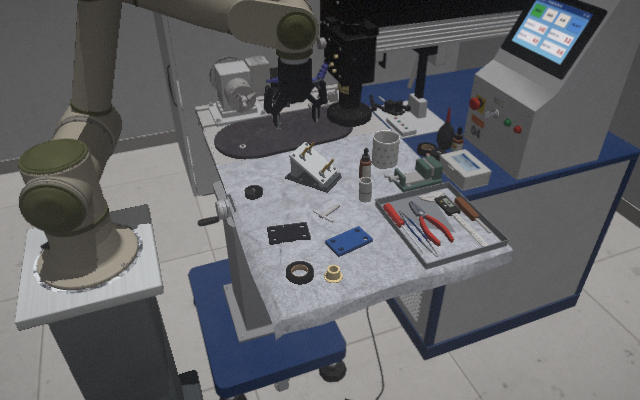

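View pics/wrist0.png

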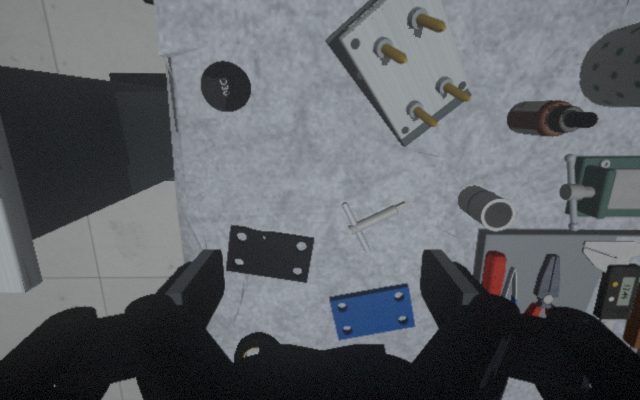

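```bash
cat >> h.py <<'E'
def plate(s,kind,win,z=0.012):
    hsv=cv2.cvtColor(s['img'],cv2.COLOR_RGB2HSV)
    m=cv2.inRange(hsv,(105,120,40),(125,255,255)) if kind=='blue' else cv2.inRange(hsv,(0,0,0),(180,255,60))
    k=np.zeros_like(m);x0,y0,x1,y1=win;k[y0:y1,x0:x1]=255;m&=k
    cs,h=cv2.findContours(m,cv2.RETR_EXTERNAL,cv2.CHAIN_APPROX_NONE)
    c=max(cs,key=cv2.contourArea); P=onplane(s,c[:,0,:],z)[:,:2]
    r=cv2.minAreaRect((P*1000).astype(np.float32)); return r
E
python3 - <<'E'
from h import *
w=snap('wrist')
print(onplane(w,[[320,200],[420,200],[320,100]],0))
print('black',plate(w,'k',(215,215,325,290))); print('blue',plate(w,'blue',(320,275,425,350)))
hsv=cv2.cvtColor(w['img'],cv2.COLOR_RGB2HSV)
m=cv2.inRange(hsv,(12,110,60),(30,255,255)); m[140:]=0; m[:,:370]=0; m[:,475:]=0
n,l,st,c=cv2.connectedComponentsWithStats(m); print(st,c)
im=w['img'][:150,320:480]; cv2.imwrite('pics/f0.png',cv2.resize(im[:,:,::-1],None,fx=4,fy=4,interpolation=cv2.INTER_CUBIC))
a=[]
for n,(x,y) in {'scene':(245,130),'side':(280,130)}.items():
    s=snap(n); a.append(cv2.resize(s['img'][y:y+75,x:x+90,::-1],None,fx=4.4,fy=4.4,interpolation=cv2.INTER_CUBIC))
cv2.imwrite('pics/f1.png',np.hstack(a))
E
```

```text
[[ 0.52261009 -0.03585176  0.        ]
 [ 0.64061006 -0.03567318  0.        ]
 [ 0.52265321  0.07723502  0.        ]]
black ((461.5719909667969, -99.50909423828125), (58.51826095581055, 97.29859924316406), 80.57112884521484)
blue ((588.2421264648438, -179.2457733154297), (98.09758758544922, 59.956817626953125), 12.13595199584961)
[[     0      0    640    400 255528]
 [   418     15     27     15    129]
 [   424     23      1      1      1]
 [   383     45     23     17    137]
 [   447     84     23     17     98]
 [   448     89      1      1      1]
 [   452     91      1      1      1]
 [   415    108     22     18    105]] [[319.30326618 199.74473248]
 [432.64341085  21.74418605]
 [424.          23.        ]
 [395.10218978  53.10218978]
 [459.55102041  92.65306122]
 [448.          89.        ]
 [452.          91.        ]
 [426.42857143 116.80952381]]
```

View pics/f0.png

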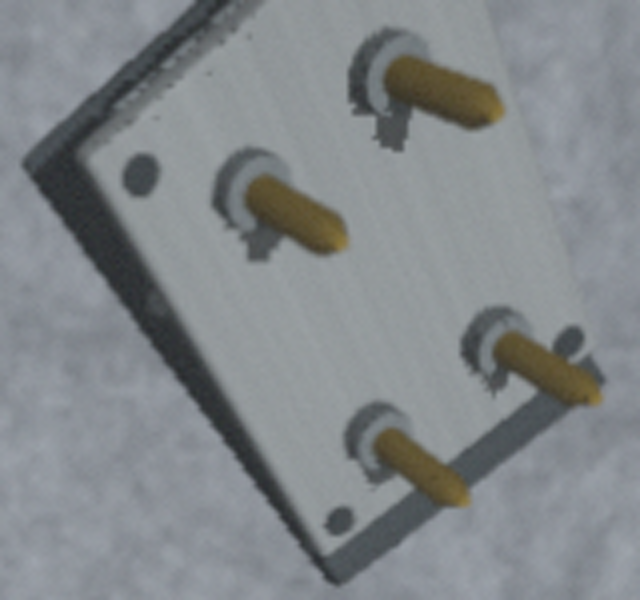

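View pics/f1.png

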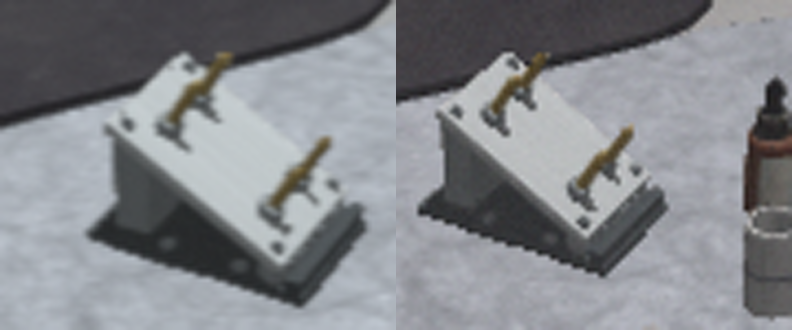

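```bash
python3 - <<'E'
from h import *
w=snap('wrist');sc=snap('scene');sd=snap('side')
f=lambda p:((np.array(p)+.5)/4-.5+[320,0])
T={'A':(500,105),'B':(345,242),'C':(600,398),'D':(467,502)}; Z={'A':.1116,'B':.1116,'C':.0756,'D':.0756}
P={}
for k in T: P[k]=onplane(w,[f(T[k])],Z[k])[0]; print(k,P[k].round(4),proj(sc,[P[k]]).round(1),proj(sd,[P[k]]).round(1))
for a,b in ['AB','CD','AC','BD']:
    d=P[a]-P[b]; print(a,b,np.linalg.norm(d[:2]).round(4),np.arctan2(d[1],d[0]).round(3))
g=lambda p,o:(np.array(p)+.5)/4.4-.5+o
for nm,ps in {'1':[(228,57),(543-396,57)],'2':[(328,142),(631-396,130)]}.items():
    a=g(ps[0],[245,130]);b=g(ps[1],[280,130]); print(nm,a,b,tri([sc,sd],[a,b]).round(4),tri([w,sc],[f(T['AC'['12'.index(nm)]]),a]).round(4))
c=sum(P.values())/4;print('mean tip',c)
E
```

```text
A [0.6132 0.1251 0.1116] [[295.9 140.7]] [[313.1 141.3]]
B [0.5871 0.1025 0.1116] [[289.3 147.4]] [[306.9 146.9]]
C [0.6528 0.0758 0.0756] [[319.3 159.9]] [[332.9 158.4]]
D [0.6264 0.054  0.0756] [[313. 167.]] [[326.9 164.3]]
A B 0.0345 0.714
C D 0.0343 0.69
A C 0.0632 2.248
B D 0.0624 2.251
1 [296.43181818 142.56818182] [313.02272727 142.56818182] [0.599  0.0868 0.1307] [0.6151 0.1265 0.1054]
2 [319.15909091 161.88636364] [333.02272727 159.15909091] [0.6486 0.0663 0.0782] [0.6539 0.0762 0.07  ]
mean tip [0.61986443 0.089377   0.0936    ]
```

Request:
apply_moves(
  travel=[
    [-0.0063,-0.00995,-0.01],
    [-0.0063,-0.00995,-0.01],
    [-0.0063,-0.00995,-0.01],
    [-0.0063,-0.00995,-0.01],
    [-0.0063,-0.00995,-0.01],
    [-0.0063,-0.00995,-0.01],
    [-0.0063,-0.00995,-0.01],
    [-0.0063,-0.00995,-0.01],
    [-0.0063,-0.00995,-0.01],
    [-0.0063,-0.00995,-0.01],
  ],
  roll=[0.1406,0.1406,0.1406,0.1406,0.1406,0.1406,0.1406,0.1406,0.1406,0.1406],
  hand=[1,1,1,1,1,1,1,1,1,1],
)

```text
t: 1.45
ee_pos: [0.4617, -0.0999, 0.1309]
ee_rot: [-3.142, 0.0, 2.983]
contact_force: [-0.1, -0.2, 0.6]
grip_width: 0.0856
gripper_force: 0.0
```

```bash
python3 - <<'E'
from h import *
sc=snap('scene');sd=snap('side');w=snap('wrist')
print('bush',onplane(sc,[[330,309]],0.005),onplane(sd,[[334,275]],.005),'tape',onplane(sc,[[288,306]],.019))
print('key',onplane(sc,[[300,222],[329,217],[313,234]],.01))
print('blue sc',plate(sc,'blue',(300,230,385,285)),plate(sd,'blue',(310,215,385,260)))
print('black sc',plate(sc,'k',(240,235,305,272)),plate(sd,'k',(262,218,315,250)))
cv2.imwrite('pics/w1.png',w['img'][:,:,::-1])
E
```

```text
bush [[ 0.5101166  -0.27643797  0.005     ]] [[ 0.51384798 -0.27373343  0.005     ]] tape [[ 0.44096488 -0.24941452  0.019     ]]
key [[ 0.55032466 -0.04450128  0.01      ]
 [ 0.61651998 -0.05559563  0.01      ]
 [ 0.56062002 -0.09158368  0.01      ]]
blue sc ((586.4231567382812, -186.6183624267578), (99.6534423828125, 60.173954010009766), 11.93417739868164) ((589.3611450195312, -183.71102905273438), (97.97801208496094, 58.14581298828125), 11.680212020874023)
black sc ((459.88836669921875, -107.44148254394531), (61.70115280151367, 95.5603256225586), 80.60552978515625) ((459.8840637207031, -107.59548950195312), (64.47999572753906, 97.74964904785156), 80.52704620361328)
```

View pics/w1.png

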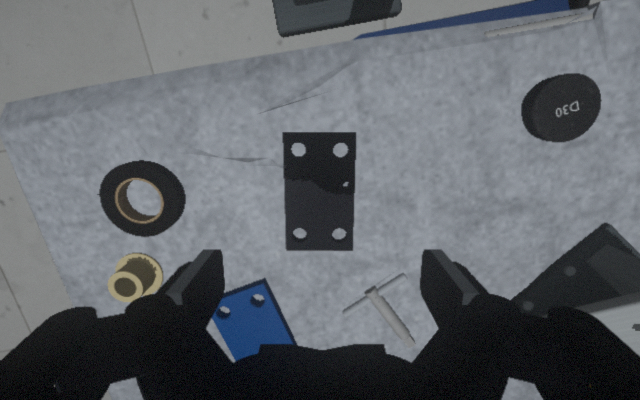

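```bash
python3 - <<'E'
from h import *
w=snap('wrist')
r=plate(w,'k',(278,125,362,256)); print(r)
for H in [(299,150),(341,150),(300,234),(339,234)]: print(onplane(w,[H],.012)[0].round(4))
st=robot.state();print(st['ee_pos'],st['ee_rot'],w['C'])
P=st['ee_pos'].copy();print(proj(w,[P,[P[0],P[1],.012]]))
E
```

```text
((460.8418273925781, -100.84315490722656), (57.01129150390625, 97.36748504638672), 80.37358093261719)
[ 0.4241 -0.1103  0.012 ]
[ 0.4297 -0.0774  0.012 ]
[ 0.4944 -0.1227  0.012 ]
[ 0.4999 -0.0899  0.012 ]
[ 0.46225792 -0.09944753  0.13165294] [3.14154314e+00 3.13546290e-04 2.97237514e+00] [ 0.39620022 -0.08731805  0.27379657]
[[319.74703895 256.60543116]
 [320.57165554 193.61459298]]
```

Request:
apply_moves(
  travel=[
    [0,-0.0007,-0.02],
    [0,0,-0.02],
    [0,0,-0.02],
    [0,0,-0.02],
    [0,0,-0.02],
    [0,0,-0.015],
    [0,0,-0.009],
    [0,0,-0.005],
    [0,0,-0.003],
    [0,0,0],
  ],
  roll=[0,0,0,0,0,0,0,0,0,0],
  hand=[1,1,1,1,1,1,1,1,1,1],
)

```text
t: 2.65
ee_pos: [0.4623, -0.1002, -0.0005]
ee_rot: [-3.141, 0.0, 2.976]
contact_force: [-0.1, -0.2, 0.0]
grip_width: 0.0856
gripper_force: 0.0
```

Request:
apply_moves(
  travel=[
    [0,0,0],
    [0,0,0],
    [0,0,0],
    [0,0,0],
    [0,0,0],
    [0,0,0],
    [0,0,0],
    [0,0,0],
  ],
  roll=[0,0,0,0,0,0,0,0],
  hand=[0,0,0,0,0,0,0,0],
  force=25,
)

```text
t: 3.45
ee_pos: [0.4623, -0.1004, -0.0001]
ee_rot: [-3.141, 0.001, 2.977]
contact_force: [-1.8, -0.3, 6.2]
grip_width: 0.0569
gripper_force: 26.5
```

Request:
apply_moves(
  travel=[
    [0,0,0.01],
    [0,0,0.02],
    [0,0,0.03],
    [0,0,0.03],
    [0,0,0.03],
    [0,0,0.03],
    [0,0,0.01],
    [0,0,0],
  ],
  roll=[0,0,0,0,0,0,0,0],
  hand=[0,0,0,0,0,0,0,0],
)

```text
t: 4.25
ee_pos: [0.4624, -0.1003, 0.1603]
ee_rot: [-3.141, 0.002, 2.977]
contact_force: [0.3, -0.4, -2.0]
grip_width: 0.0573
gripper_force: 27.9
```

Request:
apply_moves(
  travel=[
    [0.0154,0.0195,0],
    [0.0154,0.0195,0],
    [0.0154,0.0195,0],
    [0.0154,0.0195,0],
    [0.0154,0.0195,0],
    [0.0154,0.0195,0],
    [0.0154,0.0195,0],
    [0.0154,0.0195,0],
    [0.0154,0.0195,0],
    [0.0154,0.0195,0],
  ],
  roll=[-0.0715,-0.0715,-0.0715,-0.0715,-0.0715,-0.0715,-0.0715,-0.0715,-0.0715,-0.0715],
  hand=[0,0,0,0,0,0,0,0,0,0],
)

```text
t: 5.25
ee_pos: [0.6158, 0.0957, 0.157]
ee_rot: [-3.139, -0.002, 2.259]
contact_force: [-0.4, -0.5, -1.0]
grip_width: 0.0573
gripper_force: 27.9
```

```bash
python3 - <<'E'
from h import *
st=robot.state();print(st['ee_pos'],st['ee_rot'],st['contact_force'],st['grip_width'])
w=snap('wrist');sc=snap('scene')
im=w['img'][:,:,::-1]; c=sc['img'][90:210,220:380,::-1]
cv2.imwrite('pics/w2.png',np.vstack([cv2.resize(im,(600,375)),np.pad(cv2.resize(c,(300,225)),((0,0),(0,300),(0,0)))]))
E
```

```text
[0.61583745 0.09565397 0.15696512] [-3.13903377e+00 -2.23950405e-03  2.25881219e+00] [-0.38905228 -0.45848052 -1.01244109] 0.057292955394172805
```

View pics/w2.png

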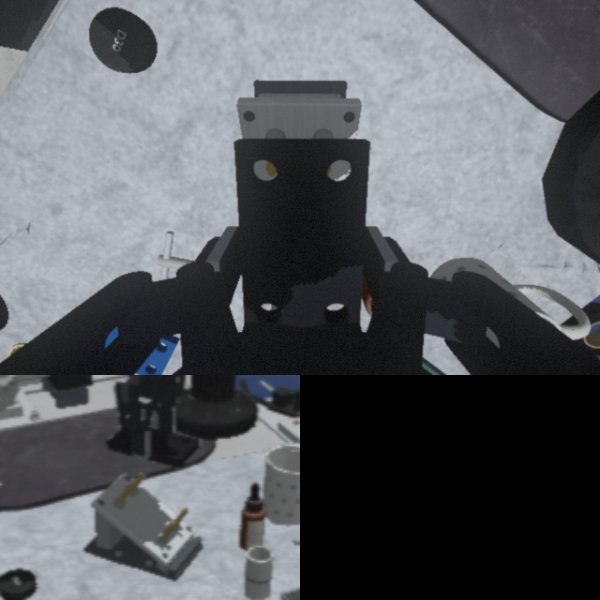

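Request:
apply_moves(
  travel=[
    [0,0,-0.01],
    [0,0,-0.01],
    [0,0,-0.01],
    [0,0,-0.008],
    [0,0,-0.003],
    [0,0,-0.003],
    [0,0,-0.002],
    [0,0,0],
  ],
  roll=[0,0,0,0,0,0,0,0],
  hand=[0,0,0,0,0,0,0,0],
)

```text
t: 6.15
ee_pos: [0.616, 0.0948, 0.1133]
ee_rot: [3.142, 0.0, 2.262]
contact_force: [0.7, -0.0, -1.5]
grip_width: 0.0573
gripper_force: 27.9
```

Request:
apply_moves(
  travel=[
    [0,0,-0.001],
    [0,0,-0.001],
    [0,0,-0.001],
    [0,0,-0.001],
    [0,0,-0.001],
  ],
  roll=[0,0,0,0,0],
  hand=[0,0,0,0,0],
)

```text
t: 6.65
ee_pos: [0.6167, 0.0945, 0.1099]
ee_rot: [3.14, 0.002, 2.262]
contact_force: [-1.0, -1.2, 10.3]
grip_width: 0.057
gripper_force: 29.2
```

Contact occurs where expected (about 0.111). Continue tilting gently.

Request:
apply_moves(
  travel=[
    [0,0,-0.001],
    [0,0,-0.001],
    [0,0,-0.001],
    [0,0,-0.001],
  ],
  roll=[0,0,0,0],
  hand=[0,0,0,0],
  force=20,
)

```text
t: 7.05
ee_pos: [0.6174, 0.0938, 0.1064]
ee_rot: [3.139, 0.004, 2.262]
contact_force: [-0.0, -5.9, 10.5]
grip_width: 0.0571
gripper_force: 30.4
```

Request:
apply_moves(
  travel=[
    [0,0,-0.001],
    [0,0,-0.001],
    [0,0,-0.001],
    [0,0,-0.001],
    [0,0,0],
  ],
  roll=[0,0,0,0,0],
  hand=[0,0,0,0,0],
)

```text
t: 7.55
ee_pos: [0.6177, 0.0934, 0.1026]
ee_rot: [3.139, 0.005, 2.261]
contact_force: [0.7, -6.8, 10.5]
grip_width: 0.0573
gripper_force: 31.9
```

```bash
python3 - <<'E'
from h import *
w=snap('wrist');sc=snap('scene');sd=snap('side')
im=w['img'][60:300,200:440,::-1]; c=sc['img'][100:200,240:360,::-1]; d=sd['img'][100:200,250:370,::-1]
R=lambda a:cv2.resize(a,(400,int(400*a.shape[0]/a.shape[1])),interpolation=cv2.INTER_CUBIC)
l=R(im); r=np.vstack([R(c),R(d)])[:600]; r=cv2.resize(r,(400,600)); l=np.pad(l,((0,200),(0,0),(0,0)))
cv2.imwrite('pics/w3.png',np.hstack([l,r]))
E
```

```text
(no output)
```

View pics/w3.png

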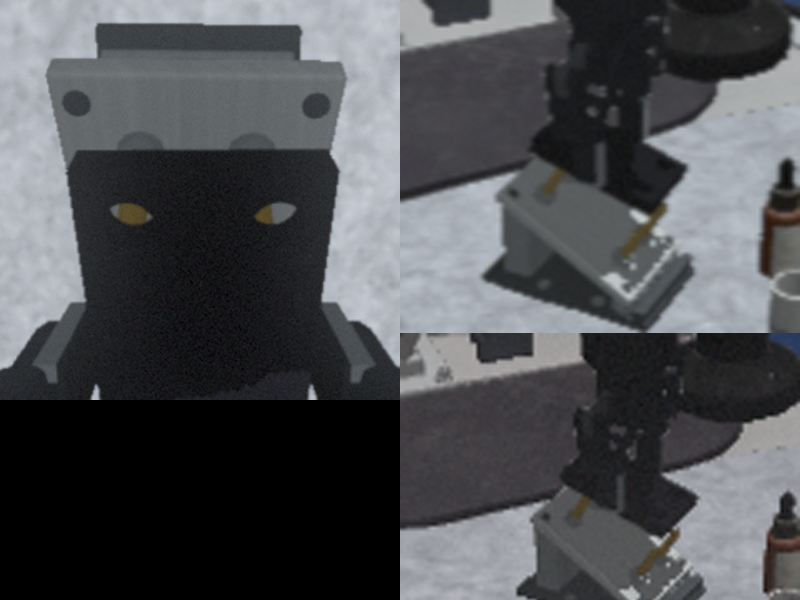

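Request:
apply_moves(
  travel=[
    [0,0,-0.001],
    [0,0,-0.001],
    [0,0,-0.001],
  ],
  roll=[0,0,0],
  hand=[0,0,0],
)

```text
t: 8.0
ee_pos: [0.6178, 0.0934, 0.0997]
ee_rot: [3.139, 0.005, 2.261]
contact_force: [1.4, -7.5, 12.1]
grip_width: 0.0571
gripper_force: 33.1
```

Request:
apply_moves(
  travel=[
    [0,0,-0.001],
    [0,0,-0.001],
  ],
  roll=[0,0],
  hand=[0,0],
)

```text
t: 8.2
ee_pos: [0.6177, 0.0934, 0.0977]
ee_rot: [3.139, 0.005, 2.261]
contact_force: [1.1, -6.6, 11.0]
grip_width: 0.0572
gripper_force: 33.8
```

Request:
apply_moves(
  travel=[
    [0,0,-0.001],
    [0,0,-0.001],
  ],
  roll=[0,0],
  hand=[0,0],
)

```text
t: 8.4
ee_pos: [0.6177, 0.0934, 0.0957]
ee_rot: [3.139, 0.005, 2.261]
contact_force: [1.3, -6.5, 10.4]
grip_width: 0.0571
gripper_force: 34.5
```

Request:
apply_moves(
  travel=[
    [0,0,-0.001],
  ],
  roll=[0],
  hand=[0],
)

```text
t: 8.5
ee_pos: [0.6177, 0.0935, 0.0947]
ee_rot: [3.139, 0.005, 2.261]
contact_force: [0.3, -6.7, 12.0]
grip_width: 0.0572
gripper_force: 35.1
```

Request:
apply_moves(
  travel=[
    [0,0,-0.001],
  ],
  roll=[0],
  hand=[0],
)

```text
t: 8.6
ee_pos: [0.6177, 0.0934, 0.0945]
ee_rot: [3.139, 0.005, 2.261]
contact_force: [-4.3, -6.6, 22.1]
grip_width: 0.0573
gripper_force: 36.1
```

Request:
apply_moves(
  travel=[
    [0,0,-0.001],
  ],
  roll=[0],
  hand=[0],
)

```text
t: 8.7
ee_pos: [0.6179, 0.0934, 0.0943]
ee_rot: [3.138, 0.006, 2.261]
contact_force: [-4.9, -7.5, 27.6]
grip_width: 0.057
gripper_force: 36.6
```

```bash
cat >> h.py <<'E'
def topedge(w,thr=75,rows=(60,230),blue=False):
    if blue: g=255-cv2.inRange(cv2.cvtColor(w['img'],cv2.COLOR_RGB2HSV),(105,100,20),(125,255,255))
    else: g=cv2.cvtColor(w['img'],cv2.COLOR_RGB2GRAY)
    out=[]
    for y in range(*rows):
        x=np.where(g[y,200:440]<thr)[0]
        out.append((y,200+x.min() if len(x) else 0,200+x.max() if len(x) else 0,len(x)))
    return out
E
python3 - <<'E'
from h import *
st=robot.state();w=snap('wrist')
print(st['ee_pos'],st['ee_rot'])
g=cv2.cvtColor(w['img'],cv2.COLOR_RGB2GRAY); print(g[60:240:3,300]); print(g[150:156,230:250]); 
for r in topedge(w,50)[::4]: print(r)
E
```

```text
[0.61790795 0.09338046 0.09431455] [3.13827652 0.00572024 2.2613008 ]
[182 186 192 196 173  64  60  64  62  60  93  95  99 104 108 111 100 106
 104 100 101 101 101 105 101 103 101 102 101 100  99 103  98 101  62  28
  30  24  28  27  26  22  27  22  28  25  18  27  20  26  22  21  10  18
  23  24  23  21  27  15]
[[169 167 123 108 104 104 104 103 106 106 103 103 103 101 105 103 104 104
  104 104]
 [173 169 132 106 103 102 106 105 106 105 102 103 100 102 100 102  99 101
  101 103]
 [176 175 170 128 104 103 104 105 103 103 100  99 104 101 100 103 101 101
  102 105]
 [176 178 173 128 103 103 102 104 104 105 102 106 104 103 101 103 101 103
  104 103]
 [176 177 173 132 105 103 102 103 102 102 104 106 106 102 101 102 102 104
  105 104]
 [177 177 175 137 108  99 103 104 102 103 105 104 104 100  97 101 103 104
  105 103]]
(60, 0, 0, 0)
(64, 0, 0, 0)
(68, 0, 0, 0)
(72, 0, 0, 0)
(76, 0, 0, 0)
(80, 0, 0, 0)
(84, 0, 0, 0)
(88, 0, 0, 0)
(92, 0, 0, 0)
(96, 0, 0, 0)
(100, 0, 0, 0)
(104, 0, 0, 0)
(108, 0, 0, 0)
(112, 0, 0, 0)
(116, 0, 0, 0)
(120, 0, 0, 0)
(124, 0, 0, 0)
(128, 0, 0, 0)
(132, 0, 0, 0)
(136, 0, 0, 0)
(140, 0, 0, 0)
(144, 0, 0, 0)
(148, 0, 0, 0)
(152, 0, 0, 0)
(156, 0, 0, 0)
(160, 0, 0, 0)
(164, np.int64(239), np.int64(404), 166)
(168, np.int64(239), np.int64(405), 165)
(172, np.int64(237), np.int64(405), 169)
(176, np.int64(235), np.int64(407), 171)
(180, np.int64(235), np.int64(408), 173)
(184, np.int64(234), np.int64(409), 174)
(188, np.int64(233), np.int64(409), 173)
(192, np.int64(235), np.int64(408), 174)
(196, np.int64(237), np.int64(407), 170)
(200, np.int64(237), np.int64(406), 170)
(204, np.int64(238), np.int64(405), 167)
(208, np.int64(239), np.int64(404), 166)
(212, np.int64(240), np.int64(403), 164)
(216, np.int64(241), np.int64(402), 162)
(220, np.int64(242), np.int64(401), 160)
(224, np.int64(243), np.int64(400), 158)
(228, np.int64(244), np.int64(399), 156)
```

```bash
cat >> h.py <<'E'
O=np.array([.6094,.1021,.065]); YAW=2.262
u=np.array([np.cos(YAW),np.sin(YAW),0]); ez=np.array([0,0,1.]); c3,s3=np.sqrt(.75),.5
DX=u*c3+ez*s3; DZ=ez*c3-u*s3; DY=np.cross(DZ,DX)
def ondeck(s,uv,z):
    d=rays(s,uv); k=((O-s['C'])@DZ+z)/(d@DZ); P=s['C']+d*k[:,None]-O
    return np.c_[P@DX,P@DY,P@DZ]*1000
E
python3 - <<'E'
from h import *
w=snap('wrist')
print('top',ondeck(w,[[233.5,188],[409,188]],.045)); print('bot',ondeck(w,[[238.5,162.5],[404.5,162.5]],.033))
for k in [.0,]: print('tool',((robot.state()['ee_pos']-O)@np.c_[DX,DY,DZ]*1000))
P=[O+DX*.036+DY*y+DZ*.0 for y in(.017,-.017)]; print(proj(w,P))
print(proj(w,[O+DX*x+DY*y-DZ*.008 for x in(.062,) for y in(-.042,.042)]))
g=cv2.cvtColor(w['img'],cv2.COLOR_RGB2GRAY); print(g[85:93,320]); r=g[110]; e=np.abs(np.diff(r.astype(int))); print(np.where(e>25)[0]); print(g[82:98,320])
hsv=cv2.cvtColor(w['img'],cv2.COLOR_RGB2HSV)[160:250,240:400]; m=cv2.inRange(w['img'][160:250,240:400],(60,45,0),(255,255,255)); n,l,st,c=cv2.connectedComponentsWithStats(m)
print([(a[0]+240,a[1]+160,a[2],a[3],a[4]) for a in st[1:] if a[4]>10])
E
```

```text
top [[ 62.2251579   26.26141819  45.        ]
 [ 62.20472438 -29.54372118  45.        ]]
bot [[ 62.79448632  26.66697147  33.        ]
 [ 62.79467742 -30.14612984  33.        ]]
tool [ 4.09352916 -1.01654549 31.51901418]
[[281.56663323 162.08166167]
 [353.69911994 162.08622692]]
[[414.8059235  103.15508156]
 [219.62289795 103.00142278]]
[66 62 62 69 88 93 93 98]
[222 410 411]
[ 64  64  62  66  62  62  69  88  93  93  98  93  97 102 105 104]
[(np.int32(240), np.int32(160), np.int32(160), np.int32(3), np.int32(354)), (np.int32(240), np.int32(217), np.int32(8), np.int32(33), np.int32(155)), (np.int32(396), np.int32(230), np.int32(4), np.int32(20), np.int32(50))]
```

Request:
apply_moves(
  travel=[
    [0.0007,-0.0007,0.003],
    [0.001,-0.001,0.002],
    [0.001,-0.001,0.002],
    [0.001,-0.001,0.0024],
    [0,0,0],
    [0.0015,-0.0024,-0.0016],
    [0.0015,-0.0024,-0.0016],
    [0.0015,-0.0024,-0.0016],
    [0.0015,-0.0025,-0.0017],
    [0,0,0],
  ],
  roll=[0,0,0,0,0,0,0,0,0,0],
  hand=[0,0,0,0,0,0,0,0,0,0],
)

```text
t: 9.8
ee_pos: [0.6257, 0.081, 0.0928]
ee_rot: [-3.141, -0.0, 2.261]
contact_force: [0.4, -0.5, -0.9]
grip_width: 0.057
gripper_force: 33.5
```

```bash
cat > m.py <<'E'
from h import *
w=snap('wrist');e=topedge(w,50,(120,240))
ee=robot.state()['ee_pos']; print('tool',ee.round(4),((ee-O)@np.c_[DX,DY,DZ]*1000).round(1))
for r in e[::3]: print(*r,end=' | ')
cv2.imwrite('pics/last.png',cv2.resize(w['img'][80:280,200:440,::-1],None,fx=2.5,fy=2.5,interpolation=cv2.INTER_CUBIC))
m=cv2.inRange(w['img'][100:300,230:410],(50,40,0),(255,255,255)); n,l,st,c=cv2.connectedComponentsWithStats(m)
print([(int(a[0]+230),int(a[1]+100),*map(int,a[2:])) for a in st[1:] if a[4]>10])
E
python3 m.py
```

```text
tool [0.6257 0.0812 0.093 ] [-9.   0.8 37.5]
120 0 0 0 | 123 0 0 0 | 126 0 0 0 | 129 0 0 0 | 132 0 0 0 | 135 0 0 0 | 138 0 0 0 | 141 0 0 0 | 144 0 0 0 | 147 0 0 0 | 150 0 0 0 | 153 0 0 0 | 156 0 0 0 | 159 0 0 0 | 162 242 403 162 | 165 240 404 164 | 168 239 405 166 | 171 237 406 167 | 174 238 407 169 | 177 235 408 171 | 180 235 407 171 | 183 234 409 173 | 186 234 408 174 | 189 236 408 173 | 192 238 406 167 | 195 237 406 169 | 198 238 405 165 | 201 239 405 151 | 204 240 403 164 | 207 240 403 163 | 210 241 403 163 | 213 241 402 162 | 216 242 401 160 | 219 243 400 158 | 222 244 400 157 | 225 244 399 156 | 228 245 398 154 | 231 246 397 152 | 234 247 397 151 | 237 248 396 149 | [(230, 100, 180, 190, 12427), (395, 186, 15, 91, 727), (270, 199, 11, 3, 26), (362, 198, 12, 4, 28), (254, 288, 9, 12, 71), (382, 288, 9, 12, 75)]
```

Request:
apply_moves(
  travel=[
    [-0.0006,0.0008,-0.0017],
    [-0.0006,0.0008,-0.0017],
    [-0.0003,0.0004,-0.0009],
    [-0.0003,0.0004,-0.0009],
    [-0.0003,0.0004,-0.0009],
    [-0.0003,0.0004,-0.0009],
  ],
  roll=[0,0,0,0,0,0],
  hand=[0,0,0,0,0,0],
)

```text
t: 10.45
ee_pos: [0.6233, 0.0846, 0.0862]
ee_rot: [3.142, 0.0, 2.262]
contact_force: [0.1, 0.1, -0.4]
grip_width: 0.0576
gripper_force: 33.5
```

Request:
apply_moves(
  travel=[
    [-0.0003,0.0004,-0.0009],
    [-0.0003,0.0004,-0.0009],
    [-0.0003,0.0004,-0.0009],
  ],
  roll=[0,0,0],
  hand=[0,0,0],
)

```text
t: 10.75
ee_pos: [0.6224, 0.0858, 0.0834]
ee_rot: [-3.142, 0.0, 2.262]
contact_force: [-0.1, -0.6, -1.4]
grip_width: 0.0567
gripper_force: 33.5
```

```bash
python3 m.py | tail -1
```

```text
120 0 0 0 | 123 0 0 0 | 126 0 0 0 | 129 0 0 0 | 132 0 0 0 | 135 0 0 0 | 138 0 0 0 | 141 0 0 0 | 144 0 0 0 | 147 0 0 0 | 150 0 0 0 | 153 0 0 0 | 156 0 0 0 | 159 0 0 0 | 162 239 403 164 | 165 238 404 166 | 168 238 405 168 | 171 239 406 168 | 174 239 407 169 | 177 237 407 171 | 180 237 409 170 | 183 234 409 173 | 186 234 408 173 | 189 236 407 171 | 192 238 407 169 | 195 239 406 168 | 198 238 406 168 | 201 239 405 144 | 204 239 404 161 | 207 241 403 163 | 210 241 402 162 | 213 242 402 161 | 216 242 401 160 | 219 243 400 158 | 222 244 400 157 | 225 244 399 156 | 228 245 398 154 | 231 246 397 152 | 234 247 397 151 | 237 247 396 150 | [(230, 100, 180, 190, 12414), (395, 186, 15, 92, 733), (267, 199, 14, 5, 48), (361, 198, 13, 7, 52), (254, 288, 9, 12, 70), (382, 288, 9, 12, 74)]
```

View pics/last.png

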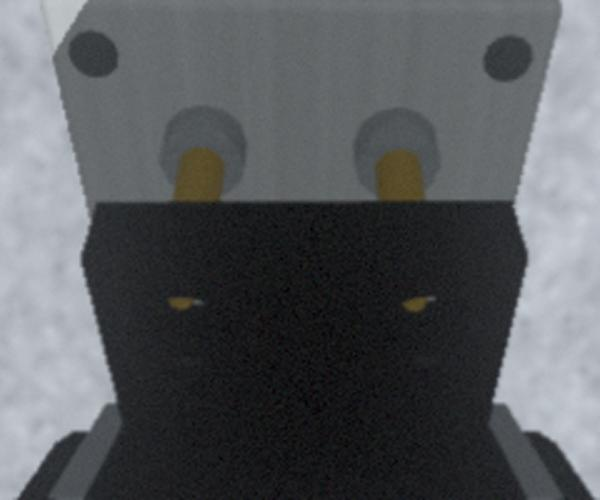

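Request:
apply_moves(
  travel=[
    [-0.0006,0.0002,-0.0009],
    [-0.0006,0.0002,-0.0009],
    [-0.0003,0.0004,-0.0009],
    [-0.0003,0.0004,-0.0009],
    [-0.0003,0.0004,-0.0009],
    [-0.0003,0.0004,-0.0009],
    [-0.0003,0.0004,-0.0009],
    [-0.0003,0.0004,-0.0009],
  ],
  roll=[0,0,0,0,0,0,0,0],
  hand=[0,0,0,0,0,0,0,0],
)

```text
t: 11.6
ee_pos: [0.6194, 0.0886, 0.0762]
ee_rot: [3.142, 0.0, 2.262]
contact_force: [0.9, -0.1, -1.4]
grip_width: 0.057
gripper_force: 33.5
```

Request:
apply_moves(
  travel=[
    [-0.0003,0.0004,-0.0009],
    [-0.0003,0.0004,-0.0009],
    [-0.0003,0.0004,-0.0009],
    [-0.0003,0.0004,-0.0009],
    [-0.0003,0.0004,-0.0009],
    [-0.0003,0.0004,-0.0009],
  ],
  roll=[0,0,0,0,0,0],
  hand=[0,0,0,0,0,0],
)

```text
t: 12.2
ee_pos: [0.6176, 0.091, 0.0708]
ee_rot: [3.142, -0.0, 2.262]
contact_force: [0.1, 0.1, -1.1]
grip_width: 0.0574
gripper_force: 33.5
```

Request:
apply_moves(
  travel=[
    [-0.0003,0.0004,-0.0009],
    [-0.0003,0.0004,-0.0009],
    [-0.0003,0.0004,-0.0009],
    [-0.0003,0.0004,-0.0009],
    [-0.0003,0.0004,-0.0009],
    [-0.0003,0.0004,-0.0009],
  ],
  roll=[0,0,0,0,0,0],
  hand=[0,0,0,0,0,0],
)

```text
t: 12.8
ee_pos: [0.6158, 0.0934, 0.0654]
ee_rot: [-3.142, -0.0, 2.262]
contact_force: [-0.6, -0.7, -1.4]
grip_width: 0.0571
gripper_force: 33.5
```

Request:
apply_moves(
  travel=[
    [-0.0003,0.0004,-0.0009],
    [-0.0003,0.0004,-0.0009],
    [-0.0003,0.0004,-0.0009],
    [-0.0003,0.0004,-0.0009],
  ],
  roll=[0,0,0,0],
  hand=[0,0,0,0],
)

```text
t: 13.2
ee_pos: [0.6146, 0.095, 0.0618]
ee_rot: [-3.142, 0.0, 2.262]
contact_force: [-0.9, -0.5, -1.1]
grip_width: 0.0573
gripper_force: 33.5
```

Request:
apply_moves(
  travel=[
    [-0.0003,0.0004,-0.0009],
    [-0.0003,0.0004,-0.0009],
  ],
  roll=[0,0],
  hand=[0,0],
)

```text
t: 13.4
ee_pos: [0.6141, 0.0957, 0.0602]
ee_rot: [3.141, 0.0, 2.262]
contact_force: [-0.7, -1.5, 2.7]
grip_width: 0.0575
gripper_force: 33.9
```

Request:
apply_moves(
  travel=[
    [-0.0003,0.0004,-0.0009],
    [-0.0003,0.0004,-0.0009],
  ],
  roll=[0,0],
  hand=[0,0],
)

```text
t: 13.6
ee_pos: [0.614, 0.0959, 0.0595]
ee_rot: [3.141, 0.002, 2.262]
contact_force: [-1.5, -5.2, 8.9]
grip_width: 0.0572
gripper_force: 34.7
```

Request:
apply_moves(
  travel=[
    [0,0,0],
    [0,0,0],
    [0,0,0],
    [0,0,0],
    [0,0,0],
    [0,0,0],
  ],
  roll=[0,0,0,0,0,0],
  hand=[0.75,0.8,0.9,1,1,1],
)

```text
t: 14.2
ee_pos: [0.6134, 0.0966, 0.0583]
ee_rot: [-3.142, -0.0, 2.262]
contact_force: [0.6, 0.2, -0.1]
grip_width: 0.0854
gripper_force: 0.0
```

```bash
python3 m.py; python3 - <<'E'
from h import *
w=snap('wrist')
# predicted rows if seated
print(proj(w,[O+DX*.05+DY*y+DZ*z for z in(.012,0) for y in(.029,-.029)]).round(1))
E
```

```text
tool [0.6134 0.0966 0.0582] [-9.3  0.4 -2.5]
120 0 0 0 | 123 0 0 0 | 126 0 0 0 | 129 0 0 0 | 132 0 0 0 | 135 0 0 0 | 138 0 0 0 | 141 0 0 0 | 144 0 0 0 | 147 0 0 0 | 150 0 0 0 | 153 0 0 0 | 156 0 0 0 | 159 0 0 0 | 162 0 0 0 | 165 270 365 7 | 168 237 406 170 | 171 236 407 172 | 174 236 408 173 | 177 235 409 175 | 180 234 409 176 | 183 233 410 178 | 186 232 411 180 | 189 231 412 182 | 192 232 411 180 | 195 233 410 178 | 198 234 410 177 | 201 235 409 175 | 204 236 408 172 | 207 236 407 134 | 210 237 406 125 | 213 238 405 122 | 216 239 405 121 | 219 240 404 119 | 222 241 403 116 | 225 241 402 114 | 228 242 402 113 | 231 243 401 111 | 234 244 400 109 | 237 245 399 105 | [(230, 100, 180, 200, 13818), (251, 204, 32, 68, 1496), (357, 205, 29, 68, 1496), (382, 204, 28, 96, 1352)]
[[227.9 186.4]
 [412.7 186.6]
 [235.1 162.2]
 [405.8 162.4]]
```

Request:
apply_moves(
  travel=[
    [0,0,0.01],
    [0,0,0.02],
    [0,0,0.02],
    [0,0,0.02],
    [0,0,0.03],
    [0,0,0.02],
  ],
  roll=[0,0,0,0,0,0],
  hand=[1,1,1,1,1,1],
)

```text
t: 14.9
ee_pos: [0.6138, 0.0966, 0.1812]
ee_rot: [3.14, 0.002, 2.262]
contact_force: [0.0, 0.3, 1.0]
grip_width: 0.0854
gripper_force: 0.0
```

```bash
cat > v.py <<'E'
from h import *
import sys
w=snap('wrist'); z=float(sys.argv[1]); print(robot.state()['ee_pos'])
for x in(.05,-.05):
  for y in(.029,-.029): print((x,y),proj(w,[O+DX*x+DY*y+DZ*z]).round(1))
if sys.argv[2]=='b': m=cv2.inRange(cv2.cvtColor(w['img'],cv2.COLOR_RGB2HSV),(105,100,20),(125,255,255))
else: m=cv2.inRange(cv2.cvtColor(w['img'],cv2.COLOR_RGB2GRAY),0,50)
m[:,:215]=0;m[:,425:]=0
cs,_=cv2.findContours(m,cv2.RETR_EXTERNAL,cv2.CHAIN_APPROX_NONE); 
for c in cs:
  if cv2.contourArea(c)>1500: print(cv2.boundingRect(c),cv2.approxPolyDP(c,5,True)[:,0].tolist())
cv2.imwrite('pics/v.png',w['img'][:,:,::-1])
E
python3 v.py .012 k
```

```text
[0.614889   0.09661997 0.18431368]
(0.05, 0.029) [[277.5 144.3]]
(0.05, -0.029) [[363.4 144.4]]
(-0.05, 0.029) [[288.1 236.2]]
(-0.05, -0.029) [[353.1 236.2]]
(215, 297, 210, 103) [[403, 297], [390, 305], [393, 321], [403, 312], [399, 324], [407, 339], [392, 355], [383, 345], [325, 351], [261, 345], [258, 354], [232, 363], [215, 342], [215, 399], [424, 399], [424, 348], [413, 343], [418, 331], [403, 312], [416, 313]]
(279, 136, 85, 100) [[281, 136], [290, 235], [298, 221], [305, 222], [304, 235], [334, 235], [338, 221], [352, 235], [361, 136]]
```

Request:
apply_moves(
  travel=[
    [-0.0026,-0.0276,-0.001],
    [-0.0026,-0.0276,-0.001],
    [-0.0026,-0.0276,-0.001],
    [-0.0026,-0.0276,-0.001],
    [-0.0026,-0.0276,-0.001],
    [-0.0026,-0.0276,-0.009],
    [-0.0026,-0.0276,-0.009],
    [-0.0026,-0.0276,-0.009],
    [-0.0026,-0.0276,-0.009],
    [-0.0026,-0.0276,-0.009],
  ],
  roll=[0.1091,0.1091,0.1091,0.1091,0.1091,0.1091,0.1091,0.1091,0.1091,0.1091],
  hand=[1,1,1,1,1,1,1,1,1,1],
)

```text
t: 15.95
ee_pos: [0.5872, -0.1805, 0.1283]
ee_rot: [-3.141, 0.0, -2.926]
contact_force: [0.4, -0.2, -0.8]
grip_width: 0.0854
gripper_force: 0.0
```

Request:
apply_moves(
  travel=[
    [0,0,0],
    [0,0,0],
  ],
  roll=[0,0],
  hand=[1,1],
)

```text
t: 16.15
ee_pos: [0.5873, -0.1795, 0.1284]
ee_rot: [3.141, 0.0, -2.933]
contact_force: [-0.8, 0.7, 0.2]
grip_width: 0.0858
gripper_force: 0.0
```

```bash
python3 - <<'E'
from h import *
w=snap('wrist'); st=robot.state(); print(st['ee_pos'],st['ee_rot'],st['qpos'])
r=plate(w,'blue',(230,60,410,300)); print(r)
hsv=cv2.cvtColor(w['img'],cv2.COLOR_RGB2HSV); m=cv2.inRange(hsv,(105,120,40),(125,255,255)); m[:,:230]=0;m[:,410:]=0
cs,h=cv2.findContours(m,cv2.RETR_CCOMP,cv2.CHAIN_APPROX_NONE)
for c,hh in zip(cs,h[0]):
    a=cv2.contourArea(c)
    if a>60:
        M=cv2.moments(c); p=[M['m10']/a,M['m01']/a]; print(a,np.round(p,1),cv2.boundingRect(c),onplane(w,[p],.012)[0].round(4))
E
```

```text
[ 0.5875422  -0.17888077  0.12869786] [-3.14157224e+00  3.84340200e-04 -2.93159535e+00] [-4.86149332e-01  5.96647799e-01  1.34489979e+00  2.47653573e-04
  1.19973707e+00 -2.26703273e+00]
((588.2197265625, -181.43930053710938), (99.22277069091797, 57.0035514831543), 12.153752326965332)
130.0 [244.5 345.7] (230, 341, 30, 11) [ 0.7448 -0.218   0.012 ]
6913.0 [317.5 197.6] (281, 132, 72, 119) [ 0.5913 -0.181   0.012 ]
154.5 [337.8 233.7] (330, 227, 16, 15) [ 0.6186 -0.1577  0.012 ]
163.5 [298.  233.8] (290, 227, 17, 15) [ 0.6257 -0.1905  0.012 ]
```

Request:
apply_moves(
  travel=[
    [0.0003,-0.0024,-0.02],
    [0,0,-0.02],
    [0,0,-0.02],
    [0,0,-0.02],
    [0,0,-0.02],
    [0,0,-0.012],
    [0,0,-0.009],
    [0,0,-0.005],
    [0,0,-0.003],
    [0,0,0],
  ],
  roll=[0,0,0,0,0,0,0,0,0,0],
  hand=[1,1,1,1,1,1,1,1,1,1],
)

```text
t: 17.2
ee_pos: [0.5879, -0.1818, -0.0005]
ee_rot: [-3.141, 0.0, -2.93]
contact_force: [0.7, 0.3, 0.4]
grip_width: 0.0853
gripper_force: 0.0
```

Request:
apply_moves(
  travel=[
    [0,0,0],
    [0,0,0],
    [0,0,0],
    [0,0,0],
    [0,0,0],
    [0,0,0],
    [0,0,0],
    [0,0,0],
  ],
  roll=[0,0,0,0,0,0,0,0],
  hand=[0,0,0,0,0,0,0,0],
  force=25,
)

```text
t: 18.0
ee_pos: [0.588, -0.182, 0.0]
ee_rot: [-3.141, 0.001, -2.93]
contact_force: [-0.5, -0.0, 6.8]
grip_width: 0.0571
gripper_force: 27.3
```

Request:
apply_moves(
  travel=[
    [0,0,0.01],
    [0,0,0.02],
    [0,0,0.03],
    [0,0,0.03],
    [0,0,0.03],
    [0,0,0.03],
    [0,0,0.01],
    [0,0,0],
  ],
  roll=[0,0,0,0,0,0,0,0],
  hand=[0,0,0,0,0,0,0,0],
)

```text
t: 18.8
ee_pos: [0.588, -0.182, 0.1603]
ee_rot: [-3.14, 0.002, -2.93]
contact_force: [0.2, 0.2, -2.4]
grip_width: 0.0572
gripper_force: 27.6
```

Request:
apply_moves(
  travel=[
    [0.0027,0.0276,0],
    [0.0027,0.0276,0],
    [0.0027,0.0276,0],
    [0.0027,0.0276,0],
    [0.0027,0.0276,0],
    [0.0027,0.0276,0],
    [0.0027,0.0276,0],
    [0.0027,0.0276,0],
    [0.0027,0.0276,0],
    [0.0027,0.0276,0],
  ],
  roll=[-0.1091,-0.1091,-0.1091,-0.1091,-0.1091,-0.1091,-0.1091,-0.1091,-0.1091,-0.1091],
  hand=[0,0,0,0,0,0,0,0,0,0],
)

```text
t: 19.8
ee_pos: [0.6139, 0.0953, 0.1569]
ee_rot: [-3.139, -0.002, 2.257]
contact_force: [0.3, 0.3, -0.5]
grip_width: 0.0571
gripper_force: 27.6
```

Request:
apply_moves(
  travel=[
    [0,0,-0.01],
    [0,0,-0.01],
    [0,0,-0.01],
    [0,0,-0.008],
    [0,0,-0.003],
    [0,0,-0.002],
    [0,0,0],
    [0,0,0],
  ],
  roll=[0,0,0,0,0,0,0,0],
  hand=[0,0,0,0,0,0,0,0],
)

```text
t: 20.6
ee_pos: [0.6149, 0.0941, 0.1167]
ee_rot: [3.141, 0.001, 2.262]
contact_force: [-0.3, 0.4, -0.9]
grip_width: 0.0571
gripper_force: 27.6
```

```bash
python3 - <<'E'
from h import *
w=snap('wrist');st=robot.state();print(st['ee_pos'],st['ee_rot'])
e=topedge(w,50,(100,240),blue=True)
for r in e[::4]: print(*r,end=' | ')
E
```

```text
[0.61490328 0.09413849 0.11673131] [3.14101376e+00 5.54230929e-04 2.26185279e+00]
100 0 0 0 | 104 0 0 0 | 108 0 0 0 | 112 0 0 0 | 116 0 0 0 | 120 0 0 0 | 124 0 0 0 | 128 0 0 0 | 132 0 0 0 | 136 0 0 0 | 140 0 0 0 | 144 0 0 0 | 148 0 0 0 | 152 254 390 135 | 156 250 393 144 | 160 251 392 142 | 164 251 392 141 | 168 252 392 141 | 172 252 392 141 | 176 252 391 100 | 180 253 391 92 | 184 252 391 90 | 188 253 391 92 | 192 253 391 108 | 196 253 390 138 | 200 253 390 137 | 204 254 390 137 | 208 254 390 137 | 212 254 389 135 | 216 255 389 135 | 220 255 389 134 | 224 255 389 135 | 228 255 388 132 | 232 255 388 134 | 236 256 388 133 |
```

Request:
apply_moves(
  travel=[
    [0,0,-0.002],
    [0,0,-0.002],
    [0,0,-0.001],
    [0,0,-0.001],
    [0,0,-0.001],
    [0,0,-0.001],
    [0,0,-0.001],
    [0,0,-0.001],
  ],
  roll=[0,0,0,0,0,0,0,0],
  hand=[0,0,0,0,0,0,0,0],
  force=20,
)

```text
t: 21.45
ee_pos: [0.6158, 0.0934, 0.1081]
ee_rot: [3.14, 0.003, 2.262]
contact_force: [-1.1, -4.6, 9.3]
grip_width: 0.057
gripper_force: 29.5
```

Request:
apply_moves(
  travel=[
    [0,0,-0.001],
    [0,0,-0.001],
    [0,0,-0.001],
    [0,0,-0.001],
    [0,0,-0.001],
    [0,0,-0.001],
    [0,0,-0.001],
  ],
  roll=[0,0,0,0,0,0,0],
  hand=[0,0,0,0,0,0,0],
)

```text
t: 22.15
ee_pos: [0.6163, 0.0927, 0.1015]
ee_rot: [3.139, 0.005, 2.261]
contact_force: [1.6, -6.9, 10.5]
grip_width: 0.0573
gripper_force: 31.8
```

Request:
apply_moves(
  travel=[
    [0,0,-0.001],
    [0,0,-0.001],
    [0,0,-0.001],
    [0,0,-0.001],
  ],
  roll=[0,0,0,0],
  hand=[0,0,0,0],
)

```text
t: 22.55
ee_pos: [0.6164, 0.0928, 0.0975]
ee_rot: [3.139, 0.005, 2.262]
contact_force: [0.6, -7.2, 10.2]
grip_width: 0.0569
gripper_force: 33.3
```

Request:
apply_moves(
  travel=[
    [0,0,-0.001],
    [0,0,-0.001],
  ],
  roll=[0,0],
  hand=[0,0],
)

```text
t: 22.75
ee_pos: [0.6163, 0.0928, 0.0956]
ee_rot: [3.139, 0.005, 2.261]
contact_force: [0.5, -6.7, 12.2]
grip_width: 0.0574
gripper_force: 34.3
```

Request:
apply_moves(
  travel=[
    [0,0,-0.001],
  ],
  roll=[0],
  hand=[0],
)

```text
t: 22.85
ee_pos: [0.6163, 0.0927, 0.0951]
ee_rot: [3.139, 0.005, 2.261]
contact_force: [-3.9, -6.6, 21.3]
grip_width: 0.0569
gripper_force: 35.2
```

Request:
apply_moves(
  travel=[
    [0,0,-0.001],
  ],
  roll=[0],
  hand=[0],
)

```text
t: 22.95
ee_pos: [0.6164, 0.0927, 0.095]
ee_rot: [3.139, 0.005, 2.261]
contact_force: [-6.3, -7.1, 27.2]
grip_width: 0.0573
gripper_force: 35.8
```

```bash
cat > b.py <<'E'
from h import *
w=snap('wrist');st=robot.state();print(((st['ee_pos']-O)@np.c_[DX,DY,DZ]*1000).round(1))
e=topedge(w,50,(140,240),blue=True)
for r in e[::2]:
    if r[3]: print(*r,end=' | ')
E
python3 b.py
```

```text
[ 4.9  0.5 31.8]
154 323 323 1 | 156 307 338 2 | 158 333 333 1 | 160 282 334 2 | 162 287 340 4 | 164 255 390 132 | 166 240 403 164 | 168 239 404 163 | 170 239 404 165 | 172 238 405 168 | 174 237 406 168 | 176 237 406 169 | 178 236 407 172 | 180 235 407 173 | 182 235 408 173 | 184 234 408 173 | 186 234 409 176 | 188 233 409 177 | 190 234 408 175 | 192 235 408 172 | 194 236 407 171 | 196 236 407 171 | 198 237 406 169 | 200 237 406 168 | 202 237 405 166 | 204 239 405 167 | 206 239 404 166 | 208 239 404 163 | 210 239 403 163 | 212 240 403 163 | 214 240 402 163 | 216 241 402 161 | 218 242 401 159 | 220 243 401 158 | 222 243 400 157 | 224 244 400 157 | 226 244 399 156 | 228 244 399 156 | 230 245 398 152 | 232 245 397 152 | 234 246 397 149 | 236 247 396 150 | 238 247 396 150 |
```

Request:
apply_moves(
  travel=[
    [0.0007,-0.0007,0.0025],
    [0.0009,-0.0009,0.002],
    [0.0009,-0.001,0.002],
    [0.0009,-0.001,0.002],
    [0,0,0],
    [0.0018,-0.0022,-0.0017],
    [0.0018,-0.0022,-0.0017],
    [0.0019,-0.0023,-0.0017],
    [0.0019,-0.0023,-0.0017],
    [0,0,0],
  ],
  roll=[0,0,0,0,0,0,0,0,0,0],
  hand=[0,0,0,0,0,0,0,0,0,0],
)

```text
t: 24.0
ee_pos: [0.6256, 0.0812, 0.0925]
ee_rot: [-3.141, -0.0, 2.261]
contact_force: [-0.7, -0.3, -1.1]
grip_width: 0.0568
gripper_force: 32.8
```

```bash
python3 b.py | head -1
```

```text
[-8.8  0.8 37.2]
```

Request:
apply_moves(
  travel=[
    [-0.0006,0.0008,-0.0017],
    [-0.0006,0.0008,-0.0017],
    [-0.0003,0.0004,-0.0009],
    [-0.0003,0.0004,-0.0009],
    [-0.0003,0.0004,-0.0009],
    [-0.0003,0.0004,-0.0009],
  ],
  roll=[0,0,0,0,0,0],
  hand=[0,0,0,0,0,0],
)

```text
t: 24.65
ee_pos: [0.6231, 0.0848, 0.086]
ee_rot: [3.142, 0.0, 2.262]
contact_force: [0.2, -0.9, -2.2]
grip_width: 0.0569
gripper_force: 32.8
```

Request:
apply_moves(
  travel=[
    [-0.0003,0.0004,-0.0009],
    [-0.0003,0.0004,-0.0009],
    [-0.0003,0.0004,-0.0009],
    [-0.0003,0.0004,-0.0009],
  ],
  roll=[0,0,0,0],
  hand=[0,0,0,0],
)

```text
t: 25.05
ee_pos: [0.6219, 0.0863, 0.0825]
ee_rot: [-3.141, 0.0, 2.262]
contact_force: [-0.8, -0.4, 0.4]
grip_width: 0.0573
gripper_force: 33.0
```

Request:
apply_moves(
  travel=[
    [-0.0004,-0.0004,0],
    [-0.0003,0.0004,-0.0009],
    [-0.0003,0.0004,-0.0009],
    [-0.0003,0.0004,-0.0009],
  ],
  roll=[0,0,0,0],
  hand=[0,0,0,0],
)

```text
t: 25.45
ee_pos: [0.6205, 0.0872, 0.0797]
ee_rot: [-3.141, -0.0, 2.262]
contact_force: [-1.1, -0.1, 0.3]
grip_width: 0.0573
gripper_force: 33.0
```

Request:
apply_moves(
  travel=[
    [-0.0003,0.0004,-0.0009],
    [-0.0003,0.0004,-0.0009],
    [-0.0003,0.0004,-0.0009],
    [-0.0003,0.0004,-0.0009],
  ],
  roll=[0,0,0,0],
  hand=[0,0,0,0],
)

```text
t: 25.85
ee_pos: [0.6193, 0.0888, 0.0762]
ee_rot: [-3.141, -0.0, 2.262]
contact_force: [-2.5, -0.6, 2.4]
grip_width: 0.0572
gripper_force: 33.2
```

Request:
apply_moves(
  travel=[
    [-0.0003,0.0004,-0.0009],
    [-0.0003,0.0004,-0.0009],
    [-0.0003,0.0004,-0.0009],
  ],
  roll=[0,0,0],
  hand=[0,0,0],
)

```text
t: 26.15
ee_pos: [0.6184, 0.09, 0.0735]
ee_rot: [-3.141, -0.0, 2.262]
contact_force: [-4.7, -0.2, 4.3]
grip_width: 0.0572
gripper_force: 33.4
```

Request:
apply_moves(
  travel=[
    [-0.0005,0,0.0002],
    [-0.0005,0,0.0002],
    [0,0,0],
  ],
  roll=[0,0,0],
  hand=[0,0,0],
)

```text
t: 26.45
ee_pos: [0.6176, 0.09, 0.0735]
ee_rot: [3.141, 0.0, 2.262]
contact_force: [-0.9, -0.3, -2.5]
grip_width: 0.057
gripper_force: 32.8
```

Request:
apply_moves(
  travel=[
    [-0.0003,0.0004,-0.0009],
    [-0.0003,0.0004,-0.0009],
    [-0.0003,0.0004,-0.0009],
  ],
  roll=[0,0,0],
  hand=[0,0,0],
)

```text
t: 26.75
ee_pos: [0.6169, 0.0911, 0.0713]
ee_rot: [3.141, 0.001, 2.262]
contact_force: [0.1, -2.4, 3.5]
grip_width: 0.0567
gripper_force: 34.7
```

```bash
python3 b.py|cut -c1-500; python3 -c "
from bench import robot;s=robot.state();print(s['contact_force'],s['ft_torque'])"
```

```text
[-8.4  1.3 12.2]
144 318 333 2 | 146 331 369 3 | 148 367 367 1 | 152 334 342 2 | 154 312 345 4 | 156 338 340 2 | 158 326 326 1 | 160 288 347 3 | 162 294 372 17 | 164 239 404 166 | 166 239 405 167 | 168 238 405 165 | 170 238 405 168 | 172 237 406 169 | 174 237 406 170 | 176 236 407 172 | 178 235 408 174 | 180 235 408 174 | 182 234 408 175 | 184 234 409 176 | 186 234 409 175 | 188 234 409 174 | 190 235 408 173 | 192 235 407 171 | 194 236 407 172 | 196 236 407 171 | 198 237 406 170 | 200 237 405 169 | 202 238 405 1
[ 1.02056211 -1.70030779  2.51806015] [-0.10252235  0.00223514  0.03272735]
```

Request:
apply_moves(
  travel=[
    [-0.0003,0.0004,-0.0009],
    [-0.0003,0.0004,-0.0009],
    [0,0,0],
  ],
  roll=[0,0,0],
  hand=[0,0,0],
)

```text
t: 27.1
ee_pos: [0.617, 0.0912, 0.0709]
ee_rot: [3.14, 0.003, 2.262]
contact_force: [-0.4, -5.5, 8.5]
grip_width: 0.0571
gripper_force: 36.9
```

Request:
apply_moves(
  travel=[
    [0,0,0],
    [0,0,0],
    [0,0,0],
    [0,0,0],
    [0,0,0],
    [0,0,0],
  ],
  roll=[0,0,0,0,0,0],
  hand=[0.75,0.8,0.9,1,1,1],
)

```text
t: 27.7
ee_pos: [0.616, 0.092, 0.0692]
ee_rot: [-3.141, -0.0, 2.262]
contact_force: [-0.4, -0.3, -0.2]
grip_width: 0.0856
gripper_force: 0.0
```

```bash
python3 b.py|cut -c1-900
```

```text
[-8.2  1.4  9.6]
148 269 269 1 | 150 285 373 4 | 152 306 342 2 | 154 343 343 1 | 156 263 326 3 | 160 365 365 1 | 162 321 321 1 | 164 314 314 1 | 166 306 343 4 | 168 247 405 122 | 170 239 406 168 | 172 238 406 169 | 174 238 406 168 | 176 237 407 171 | 178 237 407 171 | 180 236 408 172 | 182 236 408 173 | 184 235 409 175 | 186 234 410 176 | 188 234 410 175 | 190 233 410 178 | 192 233 411 177 | 194 234 410 177 | 196 235 410 176 | 198 235 409 174 | 200 236 409 173 | 202 236 408 172 | 204 236 407 167 | 206 237 407 171 | 208 238 406 135 | 210 238 406 124 | 212 239 405 118 | 214 239 405 118 | 216 239 404 117 | 218 240 404 115 | 220 241 403 114 | 222 241 403 113 | 224 242 402 111 | 226 242 402 113 | 228 243 401 114 | 230 243 401 117 | 232 244 400 120 | 234 244 399 123 | 236 245 399 127 | 238 245 398 128 |
```

Request:
apply_moves(
  travel=[
    [0,0,0.01],
    [0,0,0.02],
    [0,0,0.02],
    [0,0,0.02],
    [0,0,0.03],
    [0,0,0.01],
    [0,0,0],
  ],
  roll=[0,0,0,0,0,0,0],
  hand=[1,1,1,1,1,1,1],
)

```text
t: 28.45
ee_pos: [0.6166, 0.092, 0.1809]
ee_rot: [3.139, 0.002, 2.262]
contact_force: [0.7, -0.4, -0.2]
grip_width: 0.085
gripper_force: 0.0
```

```bash
python3 v.py .024 b; python3 - <<'E'
from h import *
a=cv2.imread('pics/v.png')[100:270,230:410]
sc=snap('scene');sd=snap('side')
R=lambda im:cv2.resize(im,(400,300),interpolation=cv2.INTER_CUBIC)
r=np.vstack([R(sc['img'][125:200,255:355,::-1]),R(sd['img'][130:205,270:370,::-1])])
cv2.imwrite('pics/fin.png',np.hstack([cv2.resize(a,(400,378),interpolation=cv2.INTER_CUBIC)[:378],np.zeros((378,0,3),np.uint8)]) if 0 else np.hstack([np.pad(cv2.resize(a,(400,378),interpolation=cv2.INTER_CUBIC),((0,222),(0,0),(0,0))),r]))
E
```

```text
[0.61594318 0.09198332 0.17912009]
(0.05, 0.029) [[276.6 147.1]]
(0.05, -0.029) [[366.6 147.2]]
(-0.05, 0.029) [[287.8 241.6]]
(-0.05, -0.029) [[355.1 241.6]]
(278, 138, 87, 105) [[279, 139], [289, 242], [339, 242], [340, 226], [347, 233], [342, 242], [354, 242], [364, 139]]
```

View pics/fin.png

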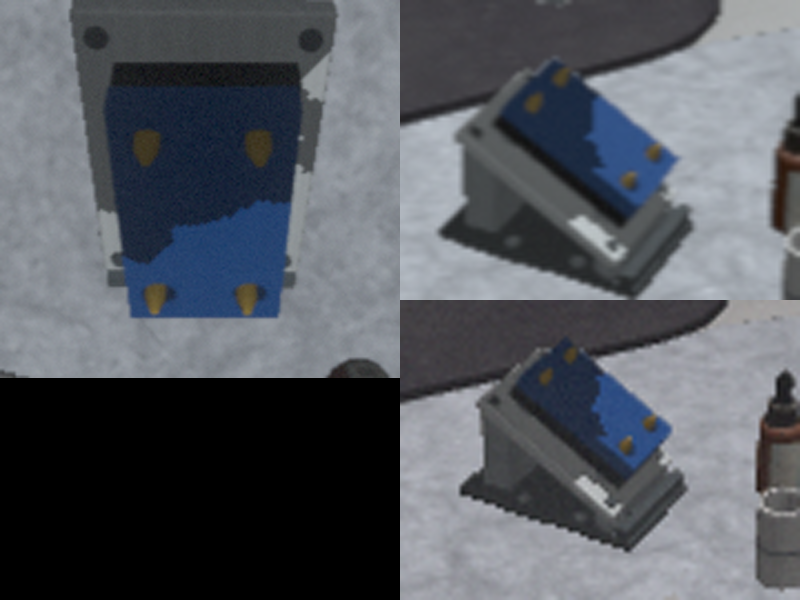

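```bash
python3 -c "
from bench import robot;print(robot.sign_off())"
```

```text
the job is handed in; nothing more can be done
None
```

I lowered the black plate over all four posts onto the shoulders, then stacked the blue plate on top and let go of both. The last camera view shows the stack down flat with all four post tips through the blue plate. The arm touched nothing else on the worktop, and I handed the job in at about 29 s.

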